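# Hang the flask-ring bracket on the slotted rack

## Task

Pick up the flask-ring bracket by its blue web, hook both of its tabs into the two slots of the upright strip on the rack, and push it down until it is fully home and both red catches have snapped shut over it; then let go. The strip's exact height is not known, so feel for the slots and press gently, never forcing bracket or rack, and leave everything else on the bench where it stands.

Things in the scene. Friction and masses are not known exactly. Their poses are not given: they have to be found in the camera images.
- bracket_grip (a point): Loose flask-ring bracket, 0.28 kg, upright on the bench. Blue grip web 10 mm thick (y), 42 long (x), 25-95 mm above the underside; this point is in it, 75 mm above the underside: pinch here across the web. x points from ring to tabs, y left, z up. Steel back plate behind it 34 wide, 88 high; its back face is 28 mm in +x. Wire ring at the bottom, to 83 mm in -x, 76 mm wide.
- bracket_heel (a point): On the back face of the bracket's plate, 28 mm in +x from bracket_grip and 41 mm below it: underside of the lower tab's neck, which finally rests on the bottom edge of the lower slot. Same axes. A tab is a hook 4 mm wide: neck 8 high, 8 long, then a round-nosed lip to 14 mm behind the plate, 24 high, hanging 16 mm below the neck's underside, tops level.
- bracket_upper (a point): The same point at the bracket's upper tab (same hook shape), 40 mm above bracket_heel. Each side edge of the plate has a round steel bump of 4 mm radius, 24 mm above bracket_heel: the catches snap over these.
- rack_mount (a point): Fixed rack; on the front face of its upright slotted steel strip (62 wide, 5 thick, open behind), on the slot line, 116 mm above the bench.  x into the strip (the way tabs go in), y left, z up. The strip's height is set by hand: the bottom edge of the lower slot is 2 to 26 mm above this point, different each time and not measured: find it by touch. It stays put in the job.
- rack_upper (a point): 40 mm above rack_mount; the upper slot's bottom edge is above it by the same unknown 2 to 26 mm (slots 40 mm apart). Slots are 7 wide, 27 high. The tabs enter when the heel is 16 to 19 mm above the true lower edge (neither less nor more); once the plate is flat on the strip, push down those 16 to 19 mm. The strip's top is 35 mm above the true upper edge; the posts end 34 mm above this point.
- rack_foot (a point): Underside of the rack on the bench, below the strip's face. Grey foot 180 wide, 16 high, from 30 mm in front to 120 mm behind. Two posts 86 mm over all, flush with the strip; only the catches stand out, 6 mm. Pushing down, at 12 mm above home the bumps meet the catches: 8 to 25 N, then a drop at the snap, then hard within a few mm. Rack and bracket may take up to 45 N between them.
- catch_left (a joint): Red sprung catch (8 mm round nose) on the strip's face left of the slots (+y of the rack), 31 mm above the lower slot's true edge, 23 mm off the slot line. Value in m: 0 sprung shut, up to 0.006 pushed outwards; shut again when the bracket's bump has passed below it.
- catch_right (a joint): The same catch on the right (-y) side.
- flask_red_mid (a point): Bystander: foil-wrapped conical flask with red tape, 82 mm diameter, 138 high; its centre half-way up.
- flask_green_mid (a point): Bystander: the same flask with green tape; its centre half-way up.
- beaker_mid (a point): Bystander: glass beaker, 72 mm diameter, 85 high; its centre half-way up.
- tape_roll_mid (a point): Bystander: roll of blue tape lying flat, 68 mm diameter, 22 high; its centre half-way up.
- reagent_mid (a point): Bystander: amber reagent bottle, 68 mm diameter, 150 high; its centre half-way up.
- jar_mid (a point): Bystander: white jar, 60 mm diameter, 75 high; its centre half-way up.

How it is judged:
By the outcome, as a careful person would: the job done as asked, in the order asked, and still so for the second after the job is handed in, with the robot touching nothing.
It also fails if it takes over 67 s, if anything falls off the work surface, if the arm or the gripper's body presses on something with over 40 N, if the wrist force passes 120 N, or if a joint passes its speed limit or range.

## Robot

A 7-joint arm with a two-finger parallel gripper is mounted at the origin on the work surface. World frame = base frame: x ahead of the robot, y to its left, z up, the work surface at z = 0. Lengths are in m, angles in rad, forces in N, time in s.
With the tool pointing down it reaches from about 0.4 to 0.85 m from the base axis. Payload 10.4 kg.
Tool frame: the origin (TCP) lies at the very end of the fingers, on their centre line; the grasp point (between the pads) lies 19 mm behind it (ctrl.tcp_to_grasp is the distance from the TCP to the grasp point, in m); z points along the fingers, y is the line along which they close (so a half turn about z gives the same grasp; the last joint's range is limited). The gripper opens to 87 mm and grips with 3 to 60 N. Pads are 19 mm wide; open, the fingers measure 117 mm over their backs; the gripper's body (75 mm by 190 mm) begins 51 mm behind the grasp point.
Start: joints at [1.176, 0.332, -0.065, 1.46, 0.022, 1.35, -0.088], TCP at [0.227, -0.582, 0.223] pointing down, gripper open.
Joint ranges: [-2.6, 2.6], [-0.5, 2.12], [-1.47, 1.34], [0.16, 2.42], [-1.27, 4.41], [0.06, 2.06], [-2.6, 2.6]. Speed limits (rad/s): [2.22, 2.22, 2.79, 2.79, 3.14, 3.14, 3.14].

## Interface

Orientations are given as a unit quaternion [w, x, y, z].
In Python, from workcell import ctrl, viewer, workorder, nets gives the robot as it stands.
- The arm moves only by the shell command python3 -m crank 'ROWS' [FORCE]. ROWS is JSON, a list of rows, each an object with "claw": the closure, from 0 (fully open) to 1 (shut); "xyz": the shift along the tool's x, y, z each as a share of 0.3 m, from -1 to 1, a list of three; "spin": the turn about the tool's z as a share of 45 degrees, from -1 to 1. A call has 1 to 20 rows; each row shifts and turns the commanded pose from where the row before left it, along the tool's axes as they then stand; what a row does not reach is not made up. A row lasts 1/12 s, in which the tool goes at most 41.7 mm and 7.16 degrees, less where a joint would pass 70% of its speed; a pose out of reach is approached as far as the arm can. A call with a number of a shift or a turn outside -1 to 1 is refused whole. A call with a gripper value outside its range is refused whole. The fingers move at their own pace and stop on an object; FORCE is the grip in N (left out, the last holds). Time passes only in rows, so rows that do not move let the fingers close. It gives the time, the measured TCP pose, the force, the opening and the grip force at its end, in the units of the state.
- ctrl.state(): the state, without advancing time (a new reading comes with each control period).
- viewer.capture(name): name is "scene" or "top" or "wrist"; returns a dict with "pixels" (480x640x3 uint8, red, green, blue), "z_map" (480x640 float32, m along the optical axis (not along the pixel's ray), 0 where there is no reading), "fx", "fy", "cx", "cy" (pixels), "T" (4x4, takes a point from camera to world coordinates). Camera axes: x right, y down, z forward; pixel columns grow to the right and rows downward; lengths in m; the calibration is good to about 2 mm. A picture is of the moment at which its call begins.
- workorder.hand_in(): hands the job in; it is judged then, once.
Trained networks look in a picture, given as the dict that the camera call returned (one of the last four; its "shot" number tells which), for a name from the list of things; names that differ only in an ending like _2 or _b are one class to them, and where a whole thing is asked for, a point or a joint stands for the part that bears it (a point fixed in the world has none). Each returns a list of dicts, best first, with "conf" (0 to 1); they miss things now and then, are a little off and sometimes report something else, mostly with a low value. They report only what shows in the picture. A call takes as long as a camera call.
- nets.spot_in(picture, thing): "centre" ([row, column] in pixels, amid what is visible of it).
- nets.regions_of(picture, thing): "mask" (480x640 bool, what is visible of it) and "centre" ([row, column] in pixels, amid what is visible of it).
The state is a dict: "time_s": time; "joints": joint angles; "joint_vel": joint speeds; "effort": joint torques, N m; "tcp_pos": TCP position; "eef_rot": TCP orientation; "ft_force": force on the tool from outside, world axes, zero at the start; "torque": the same for the moment, N m; "gripper_width": finger opening in m; "grasp_force": force on a finger pad.
Only numpy, scipy, OpenCV 4.12 (cv2) and the standard library are available. Lean on these libraries where they do the work, as an engineer would, in place of code of your own. Each camera call takes 0.05 s, during which the arm holds its last target. There are 200 camera calls.

## Working session

There is one attempt and no reset: what is moved stays moved. The work goes in short steps, Python scripts to look and compute and a shell command to move; the robot and the scene stay as the last step left them, time stands still between calls to the robot, and variables do not carry over. Pictures are saved under pics/ and viewed, at most 10 in all, crops included, and the job is handed in when it is done.

```bash
ls; mkdir -p pics; cat > h.py <<'E'
import numpy as np, cv2
from workcell import ctrl, viewer, workorder, nets
def save(p,n): cv2.imwrite('pics/'+n+'.png',p['pixels'][:,:,::-1])
def pts(p,mask=None):
    z=p['z_map']; v,u=np.nonzero((z>0) if mask is None else (mask&(z>0)))
    d=z[v,u]; c=np.c_[(u-p['cx'])/p['fx']*d,(v-p['cy'])/p['fy']*d,d]
    return c@p['T'][:3,:3].T+p['T'][:3,3], v,u
E
python3 - <<'E'
from h import *
s=ctrl.state(); print({k:np.round(v,3) for k,v in s.items()})
for c in ('scene','top'):
    p=viewer.capture(c); save(p,c+'0')
    print(c,np.round(p['T'],3).tolist(),p['fx'])
    for t in ['bracket_grip','rack_mount','rack_foot','catch_left','catch_right','flask_red_mid','flask_green_mid','beaker_mid','tape_roll_mid','reagent_mid','jar_mid']:
        r=nets.regions_of(p,t)
        for q in r[:2]:
            P,_,_=pts(p,q['mask'])
            print(t,round(q['conf'],2),np.round(q['centre']),q['mask'].sum(),np.round(np.percentile(P,[2,50,98],axis=0),3).tolist() if len(P) else '')
        for q in nets.spot_in(p,t)[:1]: print('   spot',round(q['conf'],2),np.round(q['centre']))
E
```

```text
pics
{'time_s': np.float64(0.0), 'joints': array([ 1.176,  0.333, -0.065,  1.461,  0.022,  1.35 , -0.088]), 'joint_vel': array([ 0.001, -0.   ,  0.   ,  0.001,  0.001,  0.002,  0.001]), 'effort': array([-0.0000e+00, -6.2325e+01,  2.4000e-02, -3.8991e+01, -6.1000e-02,
        3.9000e-02,  0.0000e+00]), 'tcp_pos': array([ 0.227, -0.582,  0.222]), 'eef_rot': array([-0.001,  0.983,  0.185, -0.   ]), 'ft_force': array([ 0.305,  0.356, -0.276]), 'torque': array([-0.046, -0.03 , -0.018]), 'grasp_force': np.float64(0.0), 'gripper_width': np.float64(0.087)}
scene [[-0.832, 0.376, -0.408, 0.955], [0.554, 0.543, -0.63, 0.621], [-0.016, -0.751, -0.661, 0.787], [0.0, 0.0, 0.0, 1.0]] 436.19055713874
bracket_grip 0.62 [189. 288.] 478 [[0.4, -0.352, 0.002], [0.469, -0.32, 0.052], [0.497, -0.303, 0.096]]
   spot 0.74 [187. 289.]
rack_mount 0.92 [307. 310.] 5796 [[0.579, 0.008, 0.009], [0.64, 0.1, 0.023], [0.724, 0.162, 0.192]]
   spot 0.68 [308. 312.]
rack_foot 0.9 [310. 311.] 5870 [[0.579, 0.006, 0.007], [0.64, 0.101, 0.022], [0.724, 0.162, 0.192]]
   spot 0.77 [309. 313.]
   spot 0.43 [306. 312.]
f
[... 1895 characters left out ...]
62, 0.354, 0.004], [0.4, 0.378, 0.073], [0.433, 0.411, 0.139]]
   spot 0.65 [307. 135.]
beaker_mid 0.56 [282. 372.] 872 [[0.419, -0.17, -0.001], [0.449, -0.145, 0.012], [0.483, -0.105, 0.086]]
beaker_mid 0.29 [200. 279.] 5063 [[0.572, -0.013, 0.009], [0.644, 0.073, 0.015], [0.72, 0.16, 0.192]]
   spot 0.61 [286. 372.]
tape_roll_mid 0.93 [191. 177.] 584 [[0.632, 0.26, -0.002], [0.663, 0.293, 0.02], [0.696, 0.323, 0.024]]
   spot 0.92 [189. 172.]
reagent_mid 0.64 [163. 432.] 1094 [[0.684, -0.3, 0.006], [0.707, -0.264, 0.1], [0.744, -0.243, 0.15]]
   spot 0.74 [164. 428.]
jar_mid 0.53 [308. 136.] 1259 [[0.363, 0.355, 0.013], [0.399, 0.377, 0.074], [0.431, 0.407, 0.139]]
   spot 0.85 [286. 212.]
```

```bash
python3 - <<'E'
import cv2,numpy as np
a=cv2.imread('pics/top0.png');b=cv2.imread('pics/scene0.png')
A=cv2.resize(a[130:340,100:520],None,fx=1.9,fy=1.9)
cv2.imwrite('pics/topc.png',A)
cv2.imwrite('pics/scc.png',cv2.resize(b[150:400,190:440],None,fx=2.4,fy=2.4,interpolation=cv2.INTER_CUBIC))
E
```

```text
(no output)
```

View pics/topc.png

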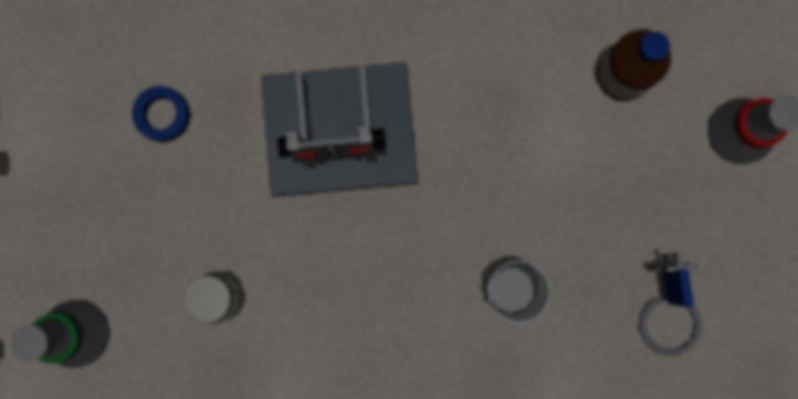

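View pics/scc.png

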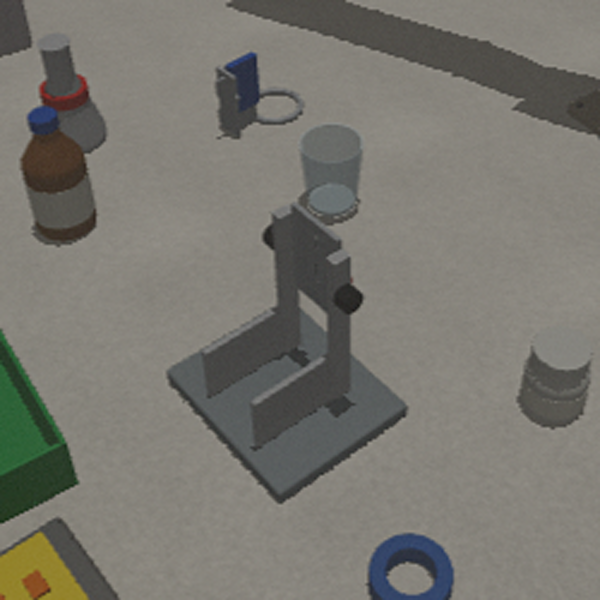

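```bash
cat >> h.py <<'E'
def yaw(): 
    q=ctrl.state()['eef_rot']; return np.degrees(2*np.arctan2(q[2],q[1]))
def blue(p,box,zmin=.05,zmax=.12):
    P,v,u=pts(p); c=p['pixels'][v,u].astype(int)
    m=(c[:,2]>c[:,0]*1.6)&(c[:,2]>c[:,1]*1.4)&(P[:,2]>zmin)&(P[:,2]<zmax)&(P[:,0]>box[0])&(P[:,0]<box[1])&(P[:,1]>box[2])&(P[:,1]<box[3])
    return P[m],v[m],u[m]
def rect(P): 
    r=cv2.minAreaRect(P[:,:2].astype(np.float32)*1000); return np.round(r[0],1),np.round(r[1],1),round(r[2],1)
E
python3 - <<'E'
from h import *
p=viewer.capture('top')
B,_,_=blue(p,(.3,.6,-.45,-.2)); print(len(B),B[:,2].max())
T=B[B[:,2]>.088]; print('webtop',len(T),rect(T),T.mean(0))
s=viewer.capture('scene')
B,_,_=blue(s,(.3,.6,-.45,-.2)); T=B[B[:,2]>.088]; print('scene webtop',len(T),len(T) and rect(T),B.mean(0))
for n,c in (('top',p),('scene',s)):
    P,_,_=pts(c); k=(P[:,0]>.5)&(P[:,0]<.78)&(P[:,1]>-.06)&(P[:,1]<.2)
    F=P[k&(abs(P[:,2]-.015)<.005)]; print(n,'foot',rect(F))
    S=P[k&(P[:,2]>.165)]; print('top of posts',len(S),rect(S),S.mean(0),S[:,2].max())
print(yaw())
E
```

```text
183 0.09994579760600997
webtop 101 (array([ 457.6, -322.1]), array([41.1, 10. ]), 8.7) [ 0.45779573 -0.32170642  0.09354554]
scene webtop 26 (array([ 459.8, -323.2]), array([38.3, 10. ]), 3.9) [ 0.45883079 -0.32301018  0.09451642]
top foot (array([646.9,  74. ]), array([150.4, 179.8]), 5.5)
top of posts 293 (array([610.9,  70.3]), array([18.4, 85.9]), 6.0) [0.60695305 0.07013104 0.18896435] 0.20201381556554532
scene foot (array([649.7,  71.8]), array([151.4, 181.8]), 5.7)
top of posts 506 (array([613.7,  68.3]), array([21.1, 88.1]), 5.8) [0.61207049 0.07008407 0.18485051] 0.2025607684943317
21.30195490962844
```

```bash
cat >> h.py <<'E'
def go(x,y,z,yw):
    """shares for total shift after the spin, along tool axes"""
    s=ctrl.state(); d=np.array([x,y,z])-s['tcp_pos']; a=np.radians(yw)
    t=np.array([np.cos(a)*d[0]+np.sin(a)*d[1], np.sin(a)*d[0]-np.cos(a)*d[1], -d[2]])/.3
    n=int(np.ceil(np.linalg.norm(t)/.13)); print('total',np.round(t,4),'rows',n,'each',np.round(t/n,4),'spin total',round((yaw()-yw)/45,4))
E
python3 - <<'E'
from h import *
go(.458,-.322,.2,8.3)
E
```

```text
total [ 0.8869 -0.7476  0.0754] rows 9 each [ 0.0985 -0.0831  0.0084] spin total 0.2889
```

```bash
python3 -m crank '[{"claw":0,"xyz":[0,0,0],"spin":0.145},{"claw":0,"xyz":[0,0,0],"spin":0.145},{"claw":0,"xyz":[0.1,-0.083,0.008],"spin":0},{"claw":0,"xyz":[0.1,-0.083,0.008],"spin":0},{"claw":0,"xyz":[0.1,-0.083,0.008],"spin":0},{"claw":0,"xyz":[0.1,-0.083,0.008],"spin":0},{"claw":0,"xyz":[0.1,-0.083,0.008],"spin":0},{"claw":0,"xyz":[0.1,-0.083,0.008],"spin":0},{"claw":0,"xyz":[0.1,-0.083,0.008],"spin":0},{"claw":0,"xyz":[0.1,-0.083,0.008],"spin":0},{"claw":0,"xyz":[0.09,-0.083,0.008],"spin":0},{"claw":0,"xyz":[0,0,0],"spin":0},{"claw":0,"xyz":[0,0,0],"spin":0}]'
python3 - <<'E'
from h import *
p=viewer.capture('wrist'); save(p,'w1'); print(np.round(p['T'],3).tolist())
B,_,_=blue(p,(.3,.6,-.45,-.2)); T=B[B[:,2]>.088]; print(len(B),len(T) and (rect(T),T[:,2].mean()))
P,_,_=pts(p); k=(abs(P[:,0]-.458)<.12)&(abs(P[:,1]+.322)<.07)
for lo,hi in ((.08,.086),(.086,.092),(.092,.1)):
    Q=P[k&(P[:,2]>lo)&(P[:,2]<hi)]; print(lo,len(Q),len(Q)>5 and rect(Q))
R=P[k&(P[:,2]>.004)&(P[:,2]<.02)&(P[:,0]<.44)]; print(len(R),rect(R))
go(.458,-.322,.056,8.3); print(yaw(),ctrl.state()['tcp_pos'])
E
```

```text
time_s: 3.48
tcp_pos: [0.4606, -0.32, 0.201]
eef_rot: [-0.0, 0.997, 0.074, 0.0]
ft_force: [-0.1, -1.0, -0.5]
gripper_width: 0.0871
grasp_force: 0.0
[[0.148, -0.943, -0.299, 0.544], [-0.989, -0.141, -0.045, -0.307], [-0.0, 0.303, -0.953, 0.362], [0.0, 0.0, 0.0, 1.0]]
752 ((array([ 460.1, -323.5]), array([41.3,  9.1]), 8.5), np.float64(0.0940306371210219))
0.08 185 (array([ 489.3, -319.3]), array([18.5, 32.9]), 12.6)
0.086 352 (array([ 482.6, -320.2]), array([ 5.7, 33.3]), 9.3)
0.092 797 (array([ 459.5, -323.9]), array([42.2,  9.8]), 8.5)
1305 (array([ 408. , -330.5]), array([64. , 74.5]), 0.0)
total [-0.0042 -0.0006  0.4832] rows 4 each [-0.001  -0.0002  0.1208] spin total 0.0007
8.330461775065817 [ 0.4592666  -0.32201206  0.20096485]
```

View pics/w1.png

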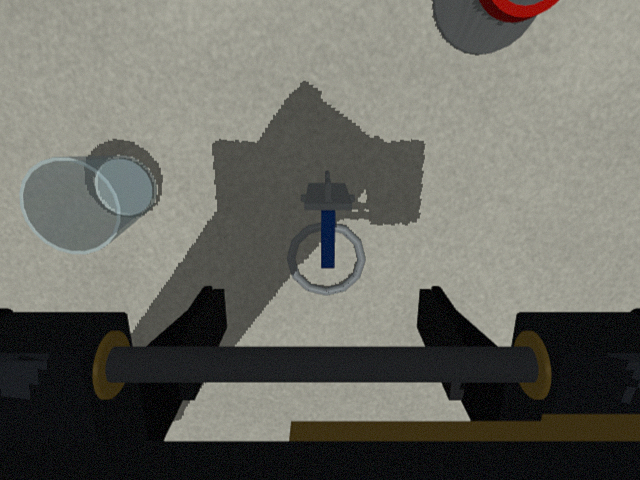

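```bash
python3 -m crank '[{"claw":0,"xyz":[0,0.005,0.12],"spin":-0.004},{"claw":0,"xyz":[0.001,0,0.12],"spin":0},{"claw":0,"xyz":[0,0,0.12],"spin":0},{"claw":0,"xyz":[0,0,0.123],"spin":0},{"claw":0,"xyz":[0,0,0],"spin":0}]'
python3 -m crank '[{"claw":1,"xyz":[0,0,0],"spin":0},{"claw":1,"xyz":[0,0,0],"spin":0},{"claw":1,"xyz":[0,0,0],"spin":0},{"claw":1,"xyz":[0,0,0],"spin":0},{"claw":1,"xyz":[0,0,0],"spin":0},{"claw":1,"xyz":[0,0,0],"spin":0},{"claw":1,"xyz":[0,0,0],"spin":0},{"claw":1,"xyz":[0,0,0],"spin":0}]' 50
```

```text
time_s: 3.95
tcp_pos: [0.4544, -0.323, 0.0494]
eef_rot: [-0.003, 0.997, 0.072, -0.004]
ft_force: [-0.7, 0.1, -1.2]
gripper_width: 0.087
grasp_force: 0.0
time_s: 4.62
tcp_pos: [0.4598, -0.3237, 0.0563]
eef_rot: [0.0, 0.997, 0.074, 0.0]
ft_force: [-0.4, 0.2, -0.5]
gripper_width: 0.0417
grasp_force: 0.0
```

```bash
python3 -m crank '[{"claw":1,"xyz":[0,0,0],"spin":0},{"claw":1,"xyz":[0,0,0],"spin":0},{"claw":1,"xyz":[0,0,0],"spin":0},{"claw":1,"xyz":[0,0,0],"spin":0},{"claw":1,"xyz":[0,0,0],"spin":0},{"claw":1,"xyz":[0,0,0],"spin":0},{"claw":1,"xyz":[0,0,0],"spin":0},{"claw":1,"xyz":[0,0,0],"spin":0}]' 50
python3 -m crank '[{"claw":1,"xyz":[0,0,-0.04],"spin":0},{"claw":1,"xyz":[0,0,-0.08],"spin":0},{"claw":1,"xyz":[0,0,-0.1],"spin":0},{"claw":1,"xyz":[0,0,-0.1],"spin":0},{"claw":1,"xyz":[0,0,-0.1],"spin":0},{"claw":1,"xyz":[0,0,-0.08],"spin":0},{"claw":1,"xyz":[0,0,0],"spin":0},{"claw":1,"xyz":[0,0,0],"spin":0}]'
python3 - <<'E'
from h import *
s=ctrl.state();print(s['tcp_pos'],yaw(),s['ft_force'])
go(.535,.062,.21,5.6)
E
```

```text
time_s: 5.28
tcp_pos: [0.4596, -0.3237, 0.056]
eef_rot: [-0.0, 0.997, 0.074, -0.0]
ft_force: [0.0, -1.3, -1.2]
gripper_width: 0.0099
grasp_force: 50.0
time_s: 5.95
tcp_pos: [0.4602, -0.3238, 0.2077]
eef_rot: [0.001, 0.997, 0.074, 0.001]
ft_force: [-0.8, 0.9, -3.8]
gripper_width: 0.0094
grasp_force: 50.0
[ 0.46015618 -0.32382151  0.20774534] 8.439437309718395 [-0.7899821   0.92218502 -3.79107318]
total [ 0.3738 -1.2556 -0.0075] rows 11 each [ 0.034  -0.1141 -0.0007] spin total 0.0631
```

Gripped (9.4 mm, 50 N). Carry to in front of the rack.

```bash
python3 -m crank '[{"claw":1,"xyz":[0,0,0],"spin":0.063},{"claw":1,"xyz":[0.03,-0.05,-0.002],"spin":0},{"claw":1,"xyz":[0.034,-0.1,-0.001],"spin":0},{"claw":1,"xyz":[0.034,-0.11,-0.001],"spin":0},{"claw":1,"xyz":[0.034,-0.11,-0.001],"spin":0},{"claw":1,"xyz":[0.034,-0.11,-0.001],"spin":0},{"claw":1,"xyz":[0.034,-0.11,-0.001],"spin":0},{"claw":1,"xyz":[0.034,-0.11,-0.001],"spin":0},{"claw":1,"xyz":[0.034,-0.11,0],"spin":0},{"claw":1,"xyz":[0.034,-0.11,0],"spin":0},{"claw":1,"xyz":[0.034,-0.11,0],"spin":0},{"claw":1,"xyz":[0.034,-0.11,0],"spin":0},{"claw":1,"xyz":[0.026,-0.08,0],"spin":0},{"claw":1,"xyz":[0.012,-0.0356,0],"spin":0},{"claw":1,"xyz":[0,0,0],"spin":0},{"claw":1,"xyz":[0,0,0],"spin":0},{"claw":1,"xyz":[0,0,0],"spin":0}]'
python3 - <<'E'
from h import *
s=ctrl.state();print(s['tcp_pos'],yaw(),s['ft_force'])
for c in ('wrist','top','scene'):
    p=viewer.capture(c); save(p,c+'2')
    for t in ('catch_left','catch_right','bracket_heel','rack_mount'):
        for q in nets.regions_of(p,t)[:1]:
            P,_,_=pts(p,q['mask']); print(c,t,q['conf'],q['centre'],q['mask'].sum(),np.round(np.median(P,axis=0),4) if len(P) else '')
w=cv2.imread('pics/wrist2.png')
cv2.imwrite('pics/wt2.png',w)
E
```

```text
time_s: 7.37
tcp_pos: [0.5443, 0.0615, 0.2076]
eef_rot: [0.0, 0.999, 0.048, -0.001]
ft_force: [-0.4, -0.8, -2.8]
gripper_width: 0.0098
grasp_force: 50.0
[0.54428571 0.06147981 0.20761673] 5.501897558985999 [-0.43571974 -0.80718078 -2.83722987]
wrist catch_right 0.7 [277.4, 321.5] 8736 [0.569  0.0643 0.23  ]
wrist bracket_heel 0.59 [278.0, 321.8] 8795 [0.569  0.0643 0.23  ]
wrist rack_mount 0.66 [83.1, 321.7] 38190 [0.649  0.0724 0.0157]
top catch_right 0.27 [308.7, 135.6] 1391 [0.3994 0.3777 0.0719]
top rack_mount 0.63 [183.3, 300.4] 1629 [0.675  0.0227 0.0151]
scene catch_left 0.6 [235.0, 339.6] 724 [0.566  0.0677 0.1891]
scene bracket_heel 0.91 [234.1, 339.4] 748 [0.567  0.0676 0.189 ]
scene rack_mount 0.72 [307.9, 310.9] 5876 [0.6405 0.0999 0.022 ]
```

View pics/wt2.png

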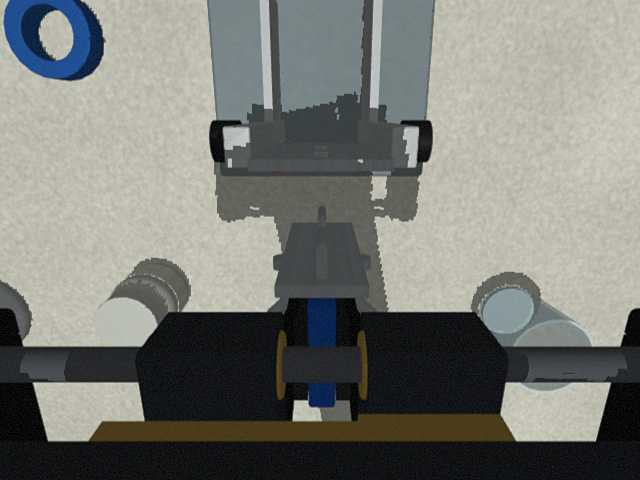

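```bash
cat >> h.py <<'E'
def toolframe(P,s):
    a=np.radians(yaw()); d=P-s['tcp_pos']
    return np.c_[np.cos(a)*d[:,0]+np.sin(a)*d[:,1], -np.sin(a)*d[:,0]+np.cos(a)*d[:,1], d[:,2]]
E
python3 - <<'E'
from h import *
s=ctrl.state(); p=viewer.capture('wrist'); P,v,u=pts(p); Q=toolframe(P,s)
def rep(n,m): 
    q=Q[m]; print(n,m.sum(), m.sum()>5 and (rect(q), np.round(np.percentile(q[:,2]+s['tcp_pos'][2],[5,50,95]),4)))
z=P[:,2]; rk=(Q[:,0]>.045)&(Q[:,0]<.11)&(abs(Q[:,1])<.06)
h,e=np.histogram(z[rk],np.arange(.12,.23,.004)); print(dict(zip(np.round(e,3),h)))
rep('posttops',rk&(z>.186)&(z<.2))
rep('foot',(Q[:,0]>.03)&(Q[:,0]<.3)&(abs(Q[:,1])<.12)&(abs(z-.016)<.004))
g=(Q[:,0]>.017)&(Q[:,0]<.05)&(abs(Q[:,1])<.03)
h,e=np.histogram(z[g],np.arange(.14,.25,.004)); print(dict(zip(np.round(e,3),h)))
pl=g&(z>.2)
rep('plate',pl)
q=Q[pl]; print('plate med edges',np.percentile(q[:,1],[1,50,99]))
t=(Q[:,0]>.031)&(Q[:,0]<.047)&(abs(Q[:,1])<.01)&(z>.14); rep('tabs',t); print(np.mean(Q[t],0))
for r in range(200,300,8):
    m=(v==r)&(Q[:,2]>-.06)&(abs(Q[:,1])<.04)&(Q[:,0]<.06)
    if m.sum()>2: print(r,np.round([Q[m,0].mean(),Q[m,1].min(),Q[m,1].max(),z[m].mean()],4),u[m].min(),u[m].max())
for r in range(120,180,8):
    m=(v==r)&(Q[:,2]>-.06)&(abs(Q[:,1])<.07)
    if m.sum()>2: print(r,np.round([Q[m,0].mean(),Q[m,1].min(),Q[m,1].max(),z[m].mean()],4),u[m].min(),u[m].max())
E
```

```text
{np.float64(0.12): np.int64(79), np.float64(0.124): np.int64(152), np.float64(0.128): np.int64(46), np.float64(0.132): np.int64(145), np.float64(0.136): np.int64(59), np.float64(0.14): np.int64(161), np.float64(0.144): np.int64(142), np.float64(0.148): np.int64(133), np.float64(0.152): np.int64(479), np.float64(0.156): np.int64(908), np.float64(0.16): np.int64(356), np.float64(0.164): np.int64(219), np.float64(0.168): np.int64(180), np.float64(0.172): np.int64(190), np.float64(0.176): np.int64(172), np.float64(0.18): np.int64(182), np.float64(0.184): np.int64(317), np.float64(0.188): np.int64(2120), np.float64(0.192): np.int64(144), np.float64(0.196): np.int64(1766), np.float64(0.2): np.int64(111), np.float64(0.204): np.int64(0), np.float64(0.208): np.int64(0), np.float64(0.212): np.int64(0), np.float64(0.216): np.int64(0), np.float64(0.22): np.int64(0), np.float64(0.224): np.int64(0)}
posttops 4208 ((array([69.4, -0.7]), array([86.3, 18. ]), 90.0), array([0.1881, 0.19  , 0.1996]))
foot 25195 ((array([100.5,  -0.8]), array([180. , 138.9]), 89.9), array([0.0138, 0.0152, 0.0165]))
{np.
[... 1311 characters left out ...]
9] 292 351
232 [ 0.0279 -0.0161  0.0171  0.1789] 290 354
240 [ 0.0278 -0.016   0.0176  0.1917] 287 356
248 [ 0.0277 -0.0159  0.0176  0.2032] 285 358
256 [ 0.027  -0.0196  0.0213  0.2114] 274 369
264 [ 0.0263 -0.0199  0.0215  0.219 ] 273 370
272 [ 0.0264 -0.016   0.0177  0.2278] 278 365
280 [ 0.026  -0.0161  0.0176  0.2347] 276 367
288 [ 0.025  -0.0157  0.018   0.2396] 274 368
296 [ 0.0219 -0.0159  0.0175  0.2397] 275 368
128 [ 0.0779 -0.0571  0.056   0.175 ] 214 434
136 [ 0.0743 -0.0574  0.0558  0.1767] 214 435
144 [ 0.0707 -0.0577  0.056   0.177 ] 214 435
152 [ 0.0662 -0.0578  0.0562  0.168 ] 215 434
160 [ 0.0648 -0.0571  0.0561  0.1908] 217 431
168 [ 0.062  -0.0431  0.0414  0.1967] 231 419
```

```bash
python3 - <<'E'
from h import *
s=ctrl.state(); p=viewer.capture('wrist'); P,v,u=pts(p); Q=toolframe(P,s); z=P[:,2]
rk=(Q[:,0]>.045)&(Q[:,0]<.11)
post=rk&(abs(abs(Q[:,1]+.0008)-.037)<.005)&(z>.18); strip=rk&(abs(Q[:,1])<.028)&(z>.185)&(Q[:,0]<.07)
for n,m in(('post',post),('strip',strip)): print(n,m.sum(),np.round(np.percentile(z[m],[5,25,50,75,95]),4),np.round(np.percentile(Q[m,0],[2,50,98]),4))
print(s['tcp_pos'],yaw())
P2=[]
t=viewer.capture('scene');P,v,u=pts(t);Q=toolframe(P,s);z=P[:,2];rk=(Q[:,0]>.045)&(Q[:,0]<.11)
post=rk&(abs(abs(Q[:,1]+.0008)-.037)<.006)&(z>.18); strip=rk&(abs(Q[:,1])<.028)&(z>.18)
for n,m in(('post',post),('strip',strip)): print(n,m.sum(),np.round(np.percentile(z[m],[50,75,95,99]),4))
E
```

```text
post 1829 [0.188  0.1887 0.1891 0.1896 0.1902] [0.061  0.0699 0.0783]
strip 1977 [0.1892 0.1981 0.1989 0.1994 0.2   ] [0.0606 0.0636 0.0656]
[0.54473152 0.0632058  0.20843795] 5.604272080563411
post 247 [0.192  0.5655 0.5883 0.5917]
strip 633 [0.5571 0.5693 0.5829 0.5884]
```

```bash
cat >> h.py <<'E'
def rel():
    s=ctrl.state(); p=viewer.capture('wrist'); P,v,u=pts(p); Q=toolframe(P,s); z=P[:,2]
    rk=(Q[:,0]>.03)&(Q[:,0]<.11)&(z>.186)&(z<.2035)&(abs(Q[:,1])<.048)&(v<u*0+190)
    print('rack',rk.sum(),rect(Q[rk])); 
    b=(Q[:,0]>.015)&(Q[:,0]<.032)&(abs(Q[:,1])<.0187)&(Q[:,2]>-.035)&(Q[:,2]<.034)&(v>200)
    c=[]
    for r in range(230,300):
        m=b&(v==r)
        if m.sum()>30: c.append((Q[m,1].min()+Q[m,1].max())/2)
    print('plate y centre',np.median(c),np.std(c),len(c),'plate top z',np.percentile(z[b],99))
    print('tcp',np.round(s['tcp_pos'],4),round(yaw(),2),np.round(s['ft_force'],1)); return p
E
python3 -m crank '[{"claw":1,"xyz":[0,0.005,0.07],"spin":0},{"claw":1,"xyz":[0,0,0.05],"spin":0},{"claw":1,"xyz":[0,0,0.028],"spin":0},{"claw":1,"xyz":[0,0,0],"spin":0},{"claw":1,"xyz":[0,0,0],"spin":0},{"claw":1,"xyz":[0,0,0],"spin":0},{"claw":1,"xyz":[0,0,0],"spin":0}]'
python3 - <<'E'
from h import *
rel(); p=rel(); save(p,'w3')
E
```

```text
time_s: 8.85
tcp_pos: [0.5455, 0.0619, 0.1651]
eef_rot: [-0.0, 0.999, 0.049, 0.001]
ft_force: [0.6, -0.6, -3.4]
gripper_width: 0.0095
grasp_force: 50.0
rack 6987 (array([68.8,  0.8]), array([86.3, 18.1]), 90.0)
plate y centre 0.0007822177098831358 0.0004308452954409301 64 plate top z 0.19783971760630067
tcp [0.5455 0.0619 0.1651] 5.6 [ 0.6 -0.6 -3.4]
rack 6972 (array([69. ,  0.8]), array([86.6, 17.9]), 89.9)
plate y centre 0.000802500548101652 0.0004292896785192009 64 plate top z 0.1977444880488432
tcp [0.5454 0.0618 0.165 ] 5.6 [ 0.2  0.4 -2.5]
```

View pics/w3.png

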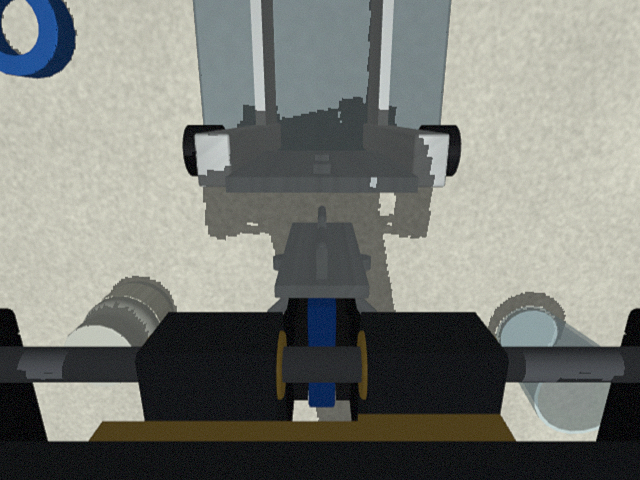

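```bash
python3 -m crank '[{"claw":1,"xyz":[0.02,0,0.0033],"spin":0},{"claw":1,"xyz":[0.02,0,0],"spin":0},{"claw":1,"xyz":[0.01,0,0],"spin":0},{"claw":1,"xyz":[0,0,0],"spin":0},{"claw":1,"xyz":[0,0,0],"spin":0},{"claw":1,"xyz":[0,0,0],"spin":0}]'
python3 -m crank '[{"claw":1,"xyz":[0.007,0,0],"spin":0},{"claw":1,"xyz":[0.005,0,0],"spin":0},{"claw":1,"xyz":[0.005,0,0],"spin":0},{"claw":1,"xyz":[0,0,0],"spin":0},{"claw":1,"xyz":[0,0,0],"spin":0}]'
```

```text
time_s: 9.45
tcp_pos: [0.5597, 0.0632, 0.1629]
eef_rot: [-0.0, 0.999, 0.049, -0.0]
ft_force: [0.3, 1.4, -2.4]
gripper_width: 0.0095
grasp_force: 50.0
time_s: 9.87
tcp_pos: [0.5649, 0.0636, 0.163]
eef_rot: [0.0, 0.999, 0.049, -0.0]
ft_force: [-1.1, -0.2, -2.7]
gripper_width: 0.01
grasp_force: 50.0
```

```bash
python3 -m crank '[{"claw":1,"xyz":[0.005,0,-0.001],"spin":0},{"claw":1,"xyz":[0.003,0,0],"spin":0},{"claw":1,"xyz":[0,0,0],"spin":0},{"claw":1,"xyz":[0,0,0],"spin":0}]'
python3 -m crank '[{"claw":1,"xyz":[0.004,0,0],"spin":0},{"claw":1,"xyz":[0.003,0,0],"spin":0},{"claw":1,"xyz":[0,0,0],"spin":0},{"claw":1,"xyz":[0,0,0],"spin":0}]'
```

```text
time_s: 10.2
tcp_pos: [0.5673, 0.0639, 0.1633]
eef_rot: [0.0, 0.999, 0.049, -0.0]
ft_force: [-0.4, -0.2, -3.8]
gripper_width: 0.0097
grasp_force: 50.0
time_s: 10.53
tcp_pos: [0.5694, 0.0641, 0.1633]
eef_rot: [0.0, 0.999, 0.049, 0.0]
ft_force: [-0.5, 0.8, -3.2]
gripper_width: 0.0099
grasp_force: 50.0
```

```bash
python3 -m crank '[{"claw":1,"xyz":[0.005,0,0],"spin":0},{"claw":1,"xyz":[0.005,0,0],"spin":0},{"claw":1,"xyz":[0,0,0],"spin":0},{"claw":1,"xyz":[0,0,0],"spin":0}]'
python3 -m crank '[{"claw":1,"xyz":[0.005,0,0],"spin":0},{"claw":1,"xyz":[0.004,0,0],"spin":0},{"claw":1,"xyz":[0,0,0],"spin":0},{"claw":1,"xyz":[0,0,0],"spin":0}]'
```

```text
time_s: 10.87
tcp_pos: [0.5724, 0.0644, 0.1633]
eef_rot: [-0.0, 0.999, 0.049, 0.0]
ft_force: [1.0, -0.1, -3.0]
gripper_width: 0.0097
grasp_force: 50.0
time_s: 11.2
tcp_pos: [0.5751, 0.0647, 0.1633]
eef_rot: [0.0, 0.999, 0.049, -0.0]
ft_force: [-1.0, 0.2, -2.3]
gripper_width: 0.0095
grasp_force: 50.0
```

```bash
python3 -m crank '[{"claw":1,"xyz":[0.005,0,0],"spin":0},{"claw":1,"xyz":[0,0,0],"spin":0},{"claw":1,"xyz":[0,0,0],"spin":0}]'
python3 -m crank '[{"claw":1,"xyz":[0.003,0,0],"spin":0},{"claw":1,"xyz":[0,0,0],"spin":0},{"claw":1,"xyz":[0,0,0],"spin":0}]'
```

```text
time_s: 11.45
tcp_pos: [0.5766, 0.0648, 0.1633]
eef_rot: [0.0, 0.999, 0.049, 0.0]
ft_force: [-0.1, 0.1, -2.7]
gripper_width: 0.0098
grasp_force: 50.0
time_s: 11.7
tcp_pos: [0.5775, 0.0649, 0.1633]
eef_rot: [0.0, 0.999, 0.049, 0.0]
ft_force: [-0.2, -0.2, -3.2]
gripper_width: 0.0099
grasp_force: 50.0
```

```bash
python3 -m crank '[{"claw":1,"xyz":[0.003,0,0],"spin":0},{"claw":1,"xyz":[0,0,0],"spin":0},{"claw":1,"xyz":[0,0,0],"spin":0}]'
python3 -m crank '[{"claw":1,"xyz":[0.003,0,0],"spin":0},{"claw":1,"xyz":[0,0,0],"spin":0},{"claw":1,"xyz":[0,0,0],"spin":0}]'
```

```text
time_s: 11.95
tcp_pos: [0.5784, 0.065, 0.1634]
eef_rot: [0.0, 0.999, 0.049, 0.0]
ft_force: [0.8, -0.3, -3.5]
gripper_width: 0.0094
grasp_force: 50.0
time_s: 12.2
tcp_pos: [0.5792, 0.0651, 0.1633]
eef_rot: [0.0, 0.999, 0.049, -0.0]
ft_force: [-1.8, 0.2, -3.0]
gripper_width: 0.0095
grasp_force: 50.0
```

```bash
python3 -m crank '[{"claw":1,"xyz":[0.002,0,0],"spin":0},{"claw":1,"xyz":[0,0,0],"spin":0},{"claw":1,"xyz":[0,0,0],"spin":0}]'
python3 - <<'E'
from h import *
p=rel(); p2=viewer.capture('scene'); s2=cv2.resize(p2['pixels'][195:315,270:390,::-1],(600,600),interpolation=cv2.INTER_CUBIC); cv2.imwrite('pics/s4.png',s2)
E
```

```text
time_s: 12.45
tcp_pos: [0.5792, 0.065, 0.1633]
eef_rot: [0.0, 0.999, 0.049, -0.001]
ft_force: [-5.1, -1.2, -0.8]
gripper_width: 0.0096
grasp_force: 50.0
rack 0 (array([0., 0.]), array([0., 0.]), 0.0)
plate y centre 1.4376852053674984e-05 0.0007330618251400331 54 plate top z 0.19691772824197684
tcp [0.5792 0.065  0.1633] 5.6 [-5.1 -1.2 -0.8]
```

View pics/s4.png

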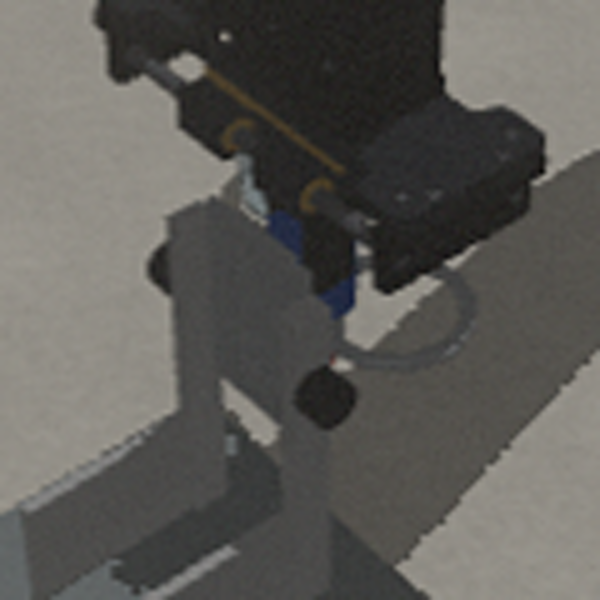

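```bash
python3 -m crank '[{"claw":1,"xyz":[0,0,0.006],"spin":0},{"claw":1,"xyz":[0,0,0.005],"spin":0},{"claw":1,"xyz":[0,0,0],"spin":0},{"claw":1,"xyz":[0,0,0],"spin":0}]'
python3 -m crank '[{"claw":1,"xyz":[0,0,0.004],"spin":0},{"claw":1,"xyz":[0,0,0],"spin":0},{"claw":1,"xyz":[0,0,0],"spin":0}]'
```

```text
time_s: 12.88
tcp_pos: [0.5792, 0.0651, 0.1597]
eef_rot: [0.0, 0.999, 0.049, -0.001]
ft_force: [-5.5, -1.6, -3.3]
gripper_width: 0.0095
grasp_force: 50.0
time_s: 13.13
tcp_pos: [0.5792, 0.0651, 0.1589]
eef_rot: [0.0, 0.999, 0.049, -0.001]
ft_force: [-7.6, -2.0, 1.3]
gripper_width: 0.0096
grasp_force: 50.0
```

```bash
for i in 1; do python3 -m crank '[{"claw":1,"xyz":[0,0,0.004],"spin":0},{"claw":1,"xyz":[0,0,0],"spin":0},{"claw":1,"xyz":[0,0,0],"spin":0}]' 60; python3 -m crank '[{"claw":1,"xyz":[0,0,0.004],"spin":0},{"claw":1,"xyz":[0,0,0],"spin":0},{"claw":1,"xyz":[0,0,0],"spin":0}]'; done
```

```text
time_s: 13.38
tcp_pos: [0.5793, 0.0651, 0.1586]
eef_rot: [0.0, 0.999, 0.049, -0.0]
ft_force: [-11.3, -1.8, 7.1]
gripper_width: 0.0097
grasp_force: 60.0
time_s: 13.63
tcp_pos: [0.5793, 0.0652, 0.158]
eef_rot: [0.0, 0.999, 0.049, -0.0]
ft_force: [-13.7, -1.3, 13.3]
gripper_width: 0.0094
grasp_force: 60.0
```

```bash
python3 -m crank '[{"claw":1,"xyz":[-0.002,0,0.003],"spin":0},{"claw":1,"xyz":[0,0,0],"spin":0},{"claw":1,"xyz":[0,0,0],"spin":0}]' ; python3 -m crank '[{"claw":1,"xyz":[0,0,0.003],"spin":0},{"claw":1,"xyz":[0,0,0],"spin":0},{"claw":1,"xyz":[0,0,0],"spin":0}]'
```

```text
time_s: 13.88
tcp_pos: [0.5793, 0.0652, 0.1572]
eef_rot: [0.0, 0.999, 0.049, 0.0]
ft_force: [-10.6, -1.1, 10.0]
gripper_width: 0.0099
grasp_force: 60.0
time_s: 14.13
tcp_pos: [0.5793, 0.0652, 0.1559]
eef_rot: [0.0, 0.999, 0.049, 0.0]
ft_force: [-7.7, -1.3, 7.6]
gripper_width: 0.0097
grasp_force: 60.0
```

```bash
python3 -m crank '[{"claw":1,"xyz":[0,0,0.003],"spin":0},{"claw":1,"xyz":[0,0,0],"spin":0},{"claw":1,"xyz":[0,0,0],"spin":0}]' ; python3 -m crank '[{"claw":1,"xyz":[0,0,0.003],"spin":0},{"claw":1,"xyz":[0,0,0],"spin":0},{"claw":1,"xyz":[0,0,0],"spin":0}]';python3 -m crank '[{"claw":1,"xyz":[0,0,0.003],"spin":0},{"claw":1,"xyz":[0,0,0],"spin":0},{"claw":1,"xyz":[0,0,0],"spin":0}]'
```

```text
time_s: 14.38
tcp_pos: [0.5793, 0.0652, 0.1546]
eef_rot: [0.0, 0.999, 0.049, 0.0]
ft_force: [-7.6, -1.4, 4.9]
gripper_width: 0.0096
grasp_force: 60.0
time_s: 14.63
tcp_pos: [0.5793, 0.0652, 0.1534]
eef_rot: [0.0, 0.999, 0.049, 0.0]
ft_force: [-5.8, -0.0, 1.5]
gripper_width: 0.0094
grasp_force: 60.0
time_s: 14.88
tcp_pos: [0.5792, 0.0651, 0.1521]
eef_rot: [0.0, 0.999, 0.049, 0.0]
ft_force: [-4.5, -0.6, 0.0]
gripper_width: 0.0097
grasp_force: 60.0
```

```bash
python3 -m crank '[{"claw":1,"xyz":[0,0,0.004],"spin":0},{"claw":1,"xyz":[0,0,0.003],"spin":0},{"claw":1,"xyz":[0,0,0],"spin":0},{"claw":1,"xyz":[0,0,0],"spin":0}]' ; python3 -m crank '[{"claw":1,"xyz":[0,0,0.003],"spin":0},{"claw":1,"xyz":[0,0,0],"spin":0},{"claw":1,"xyz":[0,0,0],"spin":0}]';python3 -m crank '[{"claw":1,"xyz":[0,0,0.003],"spin":0},{"claw":1,"xyz":[0,0,0],"spin":0},{"claw":1,"xyz":[0,0,0],"spin":0}]'
```

```text
time_s: 15.22
tcp_pos: [0.5792, 0.065, 0.1492]
eef_rot: [-0.0, 0.999, 0.049, -0.0]
ft_force: [-0.1, 0.5, -8.3]
gripper_width: 0.0097
grasp_force: 60.0
time_s: 15.47
tcp_pos: [0.5791, 0.0651, 0.1486]
eef_rot: [-0.0, 0.999, 0.049, -0.0]
ft_force: [0.5, 0.9, -9.8]
gripper_width: 0.0095
grasp_force: 60.0
time_s: 15.72
tcp_pos: [0.5792, 0.0651, 0.1482]
eef_rot: [0.0, 0.999, 0.049, 0.0]
ft_force: [-2.3, -0.1, -5.3]
gripper_width: 0.0097
grasp_force: 60.0
```

```bash
python3 -m crank '[{"claw":1,"xyz":[0,0,0.003],"spin":0},{"claw":1,"xyz":[0,0,0],"spin":0},{"claw":1,"xyz":[0,0,0],"spin":0}]' ; python3 -m crank '[{"claw":1,"xyz":[0,0,0.003],"spin":0},{"claw":1,"xyz":[0,0,0],"spin":0},{"claw":1,"xyz":[0,0,0],"spin":0}]'
```

```text
time_s: 15.97
tcp_pos: [0.5793, 0.065, 0.1475]
eef_rot: [0.0, 0.999, 0.049, 0.0]
ft_force: [-4.6, 0.1, -1.1]
gripper_width: 0.0098
grasp_force: 60.0
time_s: 16.22
tcp_pos: [0.5793, 0.065, 0.1467]
eef_rot: [0.0, 0.999, 0.049, 0.0]
ft_force: [-6.3, -0.6, 0.8]
gripper_width: 0.0095
grasp_force: 60.0
```

```bash
python3 -m crank '[{"claw":1,"xyz":[0,0,0.003],"spin":0},{"claw":1,"xyz":[0,0,0],"spin":0},{"claw":1,"xyz":[0,0,0],"spin":0}]' ; python3 -m crank '[{"claw":1,"xyz":[0,0,0.003],"spin":0},{"claw":1,"xyz":[0,0,0],"spin":0},{"claw":1,"xyz":[0,0,0],"spin":0}]'
```

```text
time_s: 16.47
tcp_pos: [0.5793, 0.065, 0.1466]
eef_rot: [0.0, 0.999, 0.049, 0.0]
ft_force: [-9.2, -1.5, 7.1]
gripper_width: 0.0099
grasp_force: 60.0
time_s: 16.72
tcp_pos: [0.5793, 0.0651, 0.1465]
eef_rot: [0.0, 0.999, 0.049, 0.0]
ft_force: [-12.0, -1.5, 15.0]
gripper_width: 0.0097
grasp_force: 60.0
```

```bash
python3 -m crank '[{"claw":1,"xyz":[-0.001,0,-0.006],"spin":0},{"claw":1,"xyz":[0,0,0],"spin":0},{"claw":1,"xyz":[0,0,0],"spin":0}]'
python3 -m crank '[{"claw":0.6,"xyz":[0,0,0],"spin":0},{"claw":0.6,"xyz":[0,0,0],"spin":0},{"claw":0.6,"xyz":[0,0,0],"spin":0},{"claw":0.6,"xyz":[0,0,0],"spin":0},{"claw":0.6,"xyz":[0,0,0],"spin":0},{"claw":0.6,"xyz":[0,0,0],"spin":0},{"claw":0.6,"xyz":[0,0,0],"spin":0}]'
```

```text
time_s: 16.97
tcp_pos: [0.5793, 0.0649, 0.1467]
eef_rot: [0.0, 0.999, 0.049, 0.0]
ft_force: [-4.7, -1.7, 2.9]
gripper_width: 0.0092
grasp_force: 60.0
time_s: 17.55
tcp_pos: [0.579, 0.065, 0.1462]
eef_rot: [0.0, 0.999, 0.049, 0.0]
ft_force: [-0.5, 0.2, -0.2]
gripper_width: 0.0346
grasp_force: 0.0
```

Released cleanly; lift straight up and inspect.

```bash
python3 -m crank '[{"claw":0.6,"xyz":[0,0,-0.02],"spin":0},{"claw":0.6,"xyz":[0,0,-0.05],"spin":0},{"claw":0.6,"xyz":[0,0,-0.1],"spin":0},{"claw":0.6,"xyz":[0,0,-0.1],"spin":0},{"claw":0.6,"xyz":[-0.1,0,-0.07],"spin":0},{"claw":0.6,"xyz":[-0.12,0,0],"spin":0},{"claw":0.6,"xyz":[-0.1,0,0],"spin":0},{"claw":0.6,"xyz":[0,0,0],"spin":0},{"claw":0.6,"xyz":[0,0,0],"spin":0},{"claw":0.6,"xyz":[0,0,0],"spin":0}]'
python3 - <<'E'
from h import *
p=viewer.capture('wrist'); P,v,u=pts(p); save(p,'w5')
b,_,_=blue(p,(.5,.65,0,.13),.1,.3); T=b[b[:,2]>np.percentile(b[:,2],60)]; print('web top',rect(T),np.percentile(b[:,2],[50,95]))
k=(abs(P[:,0]-.58)<.06)&(abs(P[:,1]-.066)<.05)&(P[:,2]>.1)
m=np.nonzero(k); print(u[k].min(),u[k].max(),v[k].min(),v[k].max())
a,c,d,e=[int(x) for x in (v[k].min(),v[k].max(),u[k].min(),u[k].max())]
im=p['pixels'][max(a-10,0):c+10,max(d-10,0):e+10,::-1]; f=min(790/im.shape[1],590/im.shape[0]); cv2.imwrite('pics/w5c.png',cv2.resize(im,None,fx=f,fy=f,interpolation=cv2.INTER_CUBIC)); print(a,d,f)
E
```

```text
time_s: 18.38
tcp_pos: [0.4839, 0.0556, 0.2489]
eef_rot: [0.0, 0.999, 0.049, 0.001]
ft_force: [0.4, 0.7, -0.4]
gripper_width: 0.0351
grasp_force: 0.0
web top (array([579.9,  65.9]), array([49.8,  9.6]), 6.1) [0.18341003 0.18498865]
197 545 0 385
0 197 1.4936708860759493
```

View pics/w5c.png

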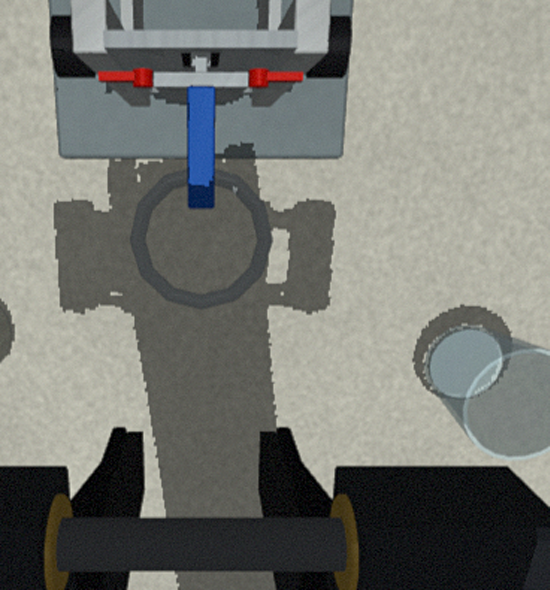

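```bash
python3 -c "
from workcell import workorder; print(workorder.hand_in())"
```

```text
the job is handed in; nothing more can be done
None
```

The job is handed in: both tabs are hooked in the slots, the bracket is pressed home and released. The push force rose, dropped at the snap, then went hard, and the last picture shows both red catches closed evenly over the plate. The highest force I read was about 19 N, nothing else on the bench was touched, and it took 18.4 s.

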